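# Turn over a furniture foot in the clamshell jig

## Robot

A 6-joint arm with a two-finger parallel gripper is mounted at the origin on the work surface. World frame = base frame: x ahead of the robot, y to its left, z up, the work surface at z = 0. Lengths are in m, angles in degrees, forces in N, time in s.
With the tool pointing down it reaches from about 0.35 to 0.875 m from the base axis. Payload 4.2 kg.
Tool frame: the origin (TCP) lies on the centre line of the jaws, within the pads' length; the fingertips stand 22 mm ahead of it and the grasp point (between the pads) lies 3 mm ahead of it; z points along the fingers, y is the line along which they close (so a half turn about z gives the same grasp; the last joint's range is limited). The gripper opens to 87 mm and grips with 3 to 60 N. Pads are 19 mm wide; open, the fingers measure 117 mm over their backs; the gripper's body (75 mm by 190 mm) begins 51 mm behind the grasp point.
Start: joints at [-54.683, 22.042, 0.453, 0, -68.411, -14.817], TCP at [0.219, -0.585, 0.245] pointing down, gripper open.
Joint ranges: [-179.83, 179.83], [-69.29, 118.12], [-61.27, 80.66], [-181.25, 117.63], [-171.15, -9.14], [-177.46, 177.46]. Speed limits (degrees/s): [159.86, 159.86, 180, 180, 180, 180].

## Interface

Orientations are given as a 3x3 rotation matrix whose columns are the frame's x, y, z axes.
In Python, from rig import robot gives the robot as it stands. The module is installed in compiled form; this text tells all that it offers.
- The arm moves only by the tool drive_tool, never from a script. Its argument "steps" is a list of rows, each a list of 6 numbers: the shift along the world's x, y, z in m, then the turn, a rotation vector about the world's x, y, z in degrees. In form: [[dx, dy, dz, ax, ay, az], ...]. A call has 1 to 20 rows; each row shifts and turns the commanded pose from where the row before left it; what a row does not reach is not made up. A row lasts 1/8 s, in which the tool goes at most 62.5 mm and 10.7 degrees, less where a joint would pass 70% of its speed; a pose out of reach is approached as far as the arm can. A call with a gripper value outside its range is refused whole. "jaw" is the finger opening in m, from 0 to 0.087, set as the call begins (left out, the last holds). The fingers move at their own pace and stop on an object; "grip_force" is the grip in N (left out, the last holds). Time passes only in rows, so rows that do not move let the fingers close. It gives the time, the measured TCP pose, the force, the opening and the grip force at its end, in the units of the state.
- robot.get_state(): the state, without advancing time (a new reading comes with each control period).
- robot.capture(name): name is "scene" or "side" or "wrist"; returns a dict with "pixels" (420x560x3 uint8, red, green, blue), "mtx" (3x3 intrinsics, pixels), "R" (3x3) and "t" (3): a world point X has camera coordinates R X + t. Camera axes: x right, y down, z forward; pixel columns grow to the right and rows downward; lengths in m; the calibration is good to about 2 mm. The wrist camera is an equidistant fisheye: a pixel r from the principal point sees the ray r / f radians off the axis. A picture is of the moment at which its call begins. There is no depth.
- robot.close_job(): hands the job in; it is judged then, once.
The state is a dict: "t": time; "joint_pos": joint angles; "qvel": joint speeds; "tau": joint torques, N m; "tool_pos": TCP position; "tool_rot": TCP orientation; "ft_force": force on the tool from outside, world axes, zero at the start; "ft_torque": the same for the moment, N m; "opening": finger opening in m; "finger_force": force on a finger pad.
Only numpy, scipy, OpenCV 4.12 (cv2) and the standard library are available. Lean on these libraries where they do the work, as an engineer would, in place of code of your own. Each camera call takes 0.05 s, during which the arm holds its last target. There are 200 camera calls.

## Task

Turn the square-plated wooden foot over with the hinged turnover jig: set it, plate down and stub up, into the square pocket of the jig's open leaf and let go, then swing the leaf by its bar all the way over onto the other half of the jig. Finish with the leaf fully closed and the foot lying upside down in the nest beneath it, its stub in the square hole.

Things in the scene. Friction and masses are not known exactly. Their poses are not given: they have to be found in the camera images.
- foot: Loose pale turned wooden foot, 80 g: square plate 70 x 70 x 14 mm with a round waisted stub, 34 to 36 mm across, on its middle, 44 mm tall in all; starts on the bench stub up. Origin: centre of the plate's flat underside; z towards the stub, x and y along the plate's sides. Bystanders: a foot with a round plate, a cork block, a palm sander. Grip the stub, fingertips about 20 mm above the underside.
- leaf (a joint): Swing of the jig's leaf: 0 = lying open, 3.14 = turned right over, closed on the nest. Damped hinge: the leaf (0.35 kg) sinks slowly by its own weight to the side it leans to; lifting it at the bar takes about 2 to 4 N. The foot tips out of the leaf into the nest by itself about when the leaf passes upright.
- leaf_seat (a point): Floor centre of the pocket in the leaf, a dark 98 mm square frame with a 44 mm window; the foot's plate goes here, square with it. Pocket 84 x 84 mm, walls 7 mm thick, 16 mm above its floor. Turns with the leaf: x along the hinge, y from hinge to bar, z out of the pocket (open: up, 19 mm above the bench). Hinge axis at y -56, z +21 mm (40 mm above the bench).
- leaf_bar (a point): Middle of the leaf's handle, a round steel bar 10 mm thick parallel to the hinge, 140 mm from the hinge axis and 84 mm beyond the pocket's centre, 40 mm above the bench when open and when closed. Clear for 76 mm between its two arms, and 30 mm clear of the frame. Axes as leaf_seat. Held in fingers that keep pointing down, it turns between them as the leaf swings.
- nest_seat (a point): Centre of the top of the nest, the jig's fixed half: a dark block 78 x 78 mm, top 45 mm above the bench, with a 46 mm square hole (mouth flared to 58) 35 mm deep. The turned foot's plate is to lie on this top, stub in the hole. x along the hinge, y towards the hinge (axis at y +56, z -5 mm), z up; it does not turn with the leaf.
There are look-alikes about, which are no part of the job. Leave any blue, pink or red look-alike of the foot alone.

How it is judged (in metres and radians):
On the way, in this order (a step that is already met when the one before it is completed fails the run):
1. the foot sits flat, stub up, in the pocket of the open leaf and is let go (value of joint leaf below 0.15 rad and distance between foot and leaf_seat below 0.014 m and angle between foot's own z axis and vertical below 0.17 rad and contact force between the fingers and foot below 0.1 N), for 0.1 s.
2. the leaf is lifted with the foot still in its pocket (value of joint leaf above 0.6 rad and distance between foot and leaf_seat below 0.02 m), for 0.05 s.
At the end, for the whole second after the job is handed in: The leaf is closed on the nest (within 0.12 rad of its end), and the foot lies at rest upside down under it, within 10 degrees of level, within 15 mm of the nest's centre, its plate lying on the nest's top (height within 6 mm) (value of joint leaf above 3.02 rad and angle between foot's own z axis and vertical above 2.96 rad and horizontal distance between foot and nest_seat below 0.015 m and z of foot in the frame of nest_seat between 0.008 and 0.02 m and linear speed of foot below 0.02 m/s and velocity of joint leaf below 0.1 rad/s); the robot touches nothing.
It also fails if it takes over 64 s, if anything falls off the work surface, if the arm or the gripper's body presses on something with over 40 N, if the wrist force passes 120 N, or if a joint passes its speed limit or range.

## Working session

There is one attempt and no reset: what is moved stays moved. The work goes in short steps, Python scripts to look and compute and a tool call to move; the robot and the scene stay as the last step left them, time stands still between calls to the robot, and variables do not carry over. Pictures are saved under pics/ and viewed, at most 10 in all, crops included, and the job is handed in when it is done.

Besides the shell and the picture viewer there is one more tool, called as name(argument=value, ...), one argument or row to a line, values as JSON. drive_tool: Moves the arm, as the interface text tells. Its arguments: {"type":"object","properties":{"steps":{"type":"array"},"jaw":{"type":"number"},"grip_force":{"type":"number"}},"required":["steps"]}

```bash
mkdir -p pics; cat > h.py <<'E'
from rig import robot
import numpy as np, cv2
def cap(n,f):
    c=robot.capture(n); cv2.imwrite('pics/'+f,c['pixels'][:,:,::-1]); np.savez('pics/'+f+'.npz',**{k:c[k] for k in('pixels','mtx','R','t')}); return c
def ray(c,u,v,fish=False):
    K=c['mtx']; x=(u-K[0,2])/K[0,0]; y=(v-K[1,2])/K[1,1]
    if fish:
        r=np.hypot(x,y); s=np.sin(r)/r if r>1e-9 else 1; d=np.array([x*s,y*s,np.cos(r)])
    else: d=np.array([x,y,1.])
    return -c['R'].T@c['t'], c['R'].T@d
def atz(c,u,v,z,fish=False):
    o,d=ray(c,u,v,fish); return o+d*(z-o[2])/d[2]
def proj(c,X,fish=False):
    p=c['R']@np.array(X)+c['t']; K=c['mtx']
    if fish:
        rr=np.hypot(p[0],p[1]); a=np.arctan2(rr,p[2])/rr; return K[0,0]*p[0]*a+K[0,2],K[1,1]*p[1]*a+K[1,2]
    return K[0,0]*p[0]/p[2]+K[0,2],K[1,1]*p[1]/p[2]+K[1,2]
def load(f): return dict(np.load('pics/'+f+'.npz'))
E
python3 - <<'E'
from h import *
a=cap('scene','s0.png');b=cap('side','d0.png')
for c in(a,b): print((-c['R'].T@c['t']).round(3), c['mtx'][0,0])
E
```

```text
[1.127 0.12  0.546] 425.64074948600523
[0.196 0.43  0.654] 398.49225746617935
```

View pics/s0.png

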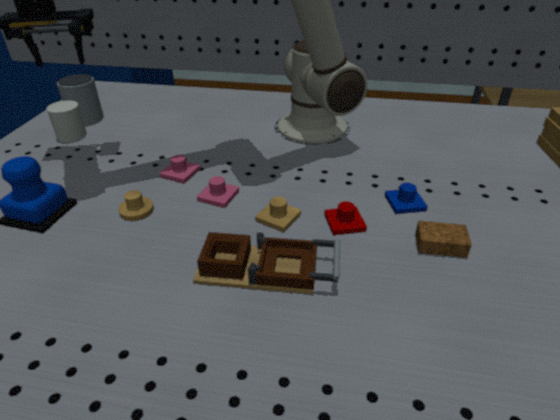

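View pics/d0.png

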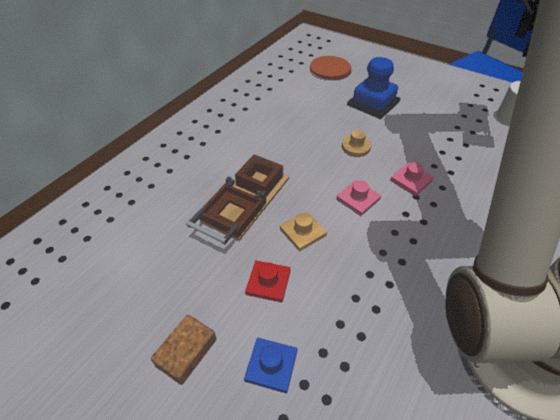

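The yellow square foot is at about (278,212) in scene and (303,230) in side. The jig's nest is at about (225,255) and its leaf at about (288,265) in scene, with the bar at about (337,260). I'll enlarge both views.

```bash
python3 - <<'E'
from h import *
a=cv2.imread('pics/s0.png')[190:300,185:350]; b=cv2.imread('pics/d0.png')[145:260,180:335]
cv2.imwrite('pics/c1.png',cv2.resize(a,None,fx=4.8,fy=4.8,interpolation=cv2.INTER_CUBIC))
cv2.imwrite('pics/c2.png',cv2.resize(b,None,fx=5,fy=5,interpolation=cv2.INTER_CUBIC))
E
```

```text
(no output)
```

View pics/c1.png

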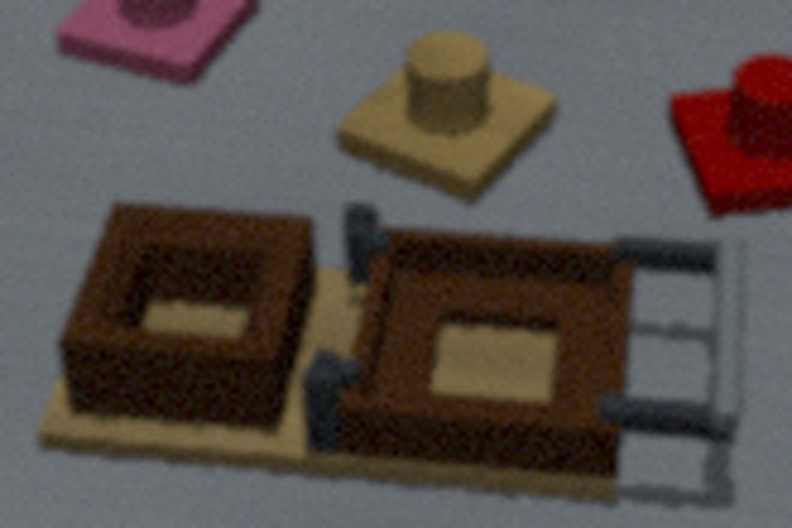

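View pics/c2.png

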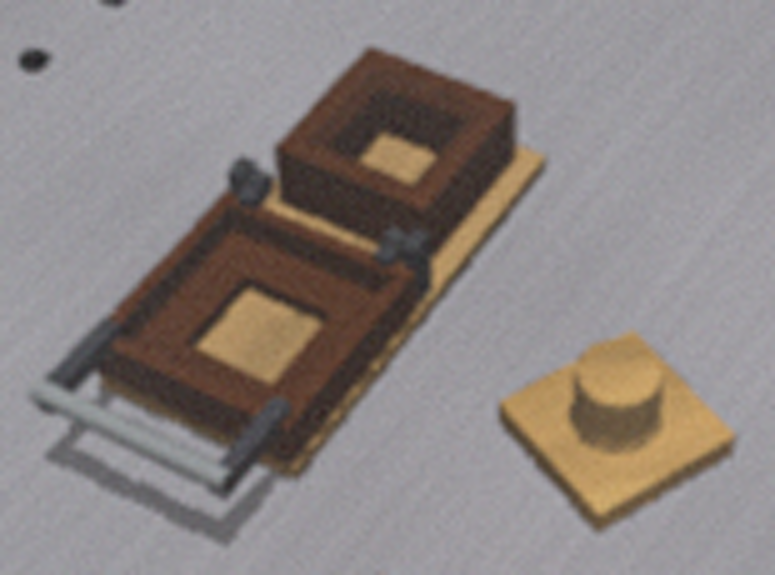

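```bash
cat > fit.py <<'E'
from h import *
from scipy.optimize import least_squares
a=load('s0.png');b=load('d0.png')
A=lambda p:(185+(p[0]+.5)/4.8-.5,190+(p[1]+.5)/4.8-.5); B=lambda p:(180+(p[0]+.5)/5-.5,145+(p[1]+.5)/5-.5)
# (cam,pix,local xyz); jig frame: x along hinge (~+x world), y nest->bar
n=.039; w=.022
jig=[(a,A(p),q) for p,q in [((118,205),(-n,-.056-n,.045)),((312,218),(-n,-.056+n,.045)),((275,345),(n,-.056+n,.045)),((65,340),(n,-.056-n,.045)),
 ((385,230),(-.049,.007,.035)),((635,245),(-.049,.105,.035)),((730,242),(-.045,.140,.045)),((556,403),(w,.056+w,.019)),((434,395),(w,.056-w,.019))]]
jig+=[(b,B(p),q) for p,q in [((370,50),(n,-.056-n,.045)),((515,105),(-n,-.056-n,.045)),((425,207),(-n,-.056+n,.045)),((278,155),(n,-.056+n,.045)),
 ((245,282),(w,.056-w,.019)),((325,322),(-w,.056-w,.019)),((272,383),(-w,.056+w,.019)),((190,340),(w,.056+w,.019))]]
h=.035
foot=[(a,A(p),q) for p,q in [((340,130),(-h,-h,.014)),((472,190),(h,-h,.014)),((555,95),(h,h,.014)),((448,55),(0,0,.044))]]
foot+=[(b,B(p),q) for p,q in [((500,405),(h,h,.014)),((600,518),(-h,h,.014)),((733,440),(-h,-h,.014)),((635,333),(h,-h,.014)),((618,372),(0,0,.044))]]
def T(s,q): c,d=np.cos(s[2]),np.sin(s[2]); return s[0]+c*q[0]-d*q[1],s[1]+d*q[0]+c*q[1],q[2]
for nm,L,y0 in(('jig',jig,0),('foot',foot,.7)):
    f=lambda s:np.ravel([np.subtract(proj(c,T(s,q)),p) for c,p,q in L])
    r=least_squares(f,[.6,.1,y0],loss='soft_l1'); print(nm,r.x[:2].round(4),np.degrees(r.x[2]).round(2)); print(f(r.x).reshape(-1,2).round(1).tolist())
    if nm=='jig':
        for k,q in dict(leaf=(0,.056,.019),bar=(0,.14,.04),nest=(0,-.056,.045)).items(): print(k,np.round(T(r.x,q),4))
E
python3 fit.py; python3 -c "
from h import *
s=robot.get_state();print(s['tool_rot'].round(3) if hasattr(s['tool_rot'],'round') else s['tool_rot'],s['tool_pos'])"
```

```text
jig [ 0.5912 -0.026 ] 3.33
[[-0.3, -1.1], [0.9, -0.6], [0.2, 2.8], [-1.2, -0.1], [-0.3, -1.4], [0.8, -0.4], [0.7, -1.0], [-1.2, -0.5], [-1.2, -1.1], [-0.4, -0.4], [-0.1, 0.1], [-0.3, 1.3], [-1.2, -1.0], [-0.4, -0.7], [0.6, -1.1], [-0.6, 0.6], [-1.5, 1.1]]
leaf [0.588  0.0299 0.019 ]
bar [0.5831 0.1138 0.04  ]
nest [ 0.5945 -0.0819  0.045 ]
foot [ 0.4383 -0.0153] 0.07
[[10.1, -15.9], [-24.7, -8.5], [-7.6, 15.1], [0.5, -0.7], [-0.9, 7.2], [8.9, 0.1], [-0.3, -7.6], [-9.7, -0.3], [-0.1, 0.5]]
[[-0.937 -0.35  -0.001]
 [-0.35   0.937  0.002]
 [ 0.     0.002 -1.   ]] [ 0.21874282 -0.58497032  0.24358873]
```

```bash
sed -i 's/((500,405),(h,h,.014)),((600,518),(-h,h,.014)),((733,440),(-h,-h,.014)),((635,333),(h,-h,.014))/((500,405),(h,-h,.014)),((600,518),(h,h,.014)),((733,440),(-h,h,.014)),((635,333),(-h,-h,.014))/' fit.py; python3 fit.py | tail -2
```

```text
foot [ 0.4385 -0.0161] 67.78
[[-0.9, -1.3], [0.4, -2.2], [1.1, -0.3], [0.1, -0.7], [-0.8, -0.5], [-0.8, -0.1], [0.6, -0.5], [-0.5, -0.6], [-0.0, 0.2]]
```

Both fits are consistent. The foot is at (0.4385,-0.016) with yaw 67.8°, and the jig yaw is 3.3°. Next I move over the foot.

drive_tool(
  steps=[
    [0.0157,0.0406,-0.003,0,0,-3.05],
    [0.0157,0.0406,-0.003,0,0,-3.05],
    [0.0157,0.0406,-0.003,0,0,-3.05],
    [0.0157,0.0406,-0.003,0,0,-3.05],
    [0.0157,0.0406,-0.003,0,0,-3.05],
    [0.0157,0.0406,-0.003,0,0,-3.05],
    [0.0157,0.0406,-0.003,0,0,-3.05],
    [0.0157,0.0406,-0.003,0,0,-3.05],
    [0.0157,0.0406,-0.003,0,0,-3.05],
    [0.0157,0.0406,-0.003,0,0,-3.05],
    [0.0157,0.0406,-0.003,0,0,-3.05],
    [0.0157,0.0406,-0.003,0,0,-3.05],
    [0.0157,0.0406,-0.003,0,0,-3.05],
    [0.0157,0.0406,-0.003,0,0,-3.05],
    [0,0,0,0,0,0],
    [0,0,0,0,0,0],
  ],
  jaw=0.075,
)

```text
t: 2.1
tool_pos: [0.4382, -0.0171, 0.2022]
tool_rot: [[-0.926, 0.377, -0.001], [0.377, 0.926, -0.0], [0.001, -0.001, -1.0]]
ft_force: [0.5, -0.3, -0.6]
opening: 0.0751
finger_force: 0.0
```

```bash
python3 - <<'E'
from h import *
c=cap('wrist','w1.png'); s=robot.get_state(); print(s['tool_pos'],np.degrees(np.arctan2(s['tool_rot'][1][1],s['tool_rot'][0][1])),s['joint_pos'])
im=cv2.imread('pics/w1.png')
cy=np.cos(np.radians(3.33));sy=np.sin(np.radians(3.33))
J=lambda x,y,z:(.5912+cy*x-sy*y,-.026+sy*x+cy*y,z)
cf,sf=np.cos(np.radians(67.78)),np.sin(np.radians(67.78))
F=lambda x,y,z:(.4385+cf*x-sf*y,-.0161+sf*x+cf*y,z)
for P in [J(i,-.056+j,.045) for i in(-.039,.039) for j in(-.039,.039)]+[J(i,.056+j,.019) for i in(-.022,.022) for j in(-.022,.022)]+[F(i,j,.014) for i in(-.035,.035) for j in(-.035,.035)]+[F(0,0,.044),J(-.045,.14,.04)]:
    u,v=proj(c,P,True); cv2.circle(im,(int(round(u)),int(round(v))),2,(0,255,0),-1)
cv2.imwrite('pics/w1o.png',cv2.resize(im,None,fx=1.42,fy=1.42))
E
```

```text
[ 0.43812598 -0.01747716  0.2022948 ] 67.78121278545076 [ 1.90840757e+01  5.97239023e+00 -2.79931218e+01 -8.68632635e-03
 -5.60871742e+01 -1.31298025e+02]
```

View pics/w1o.png

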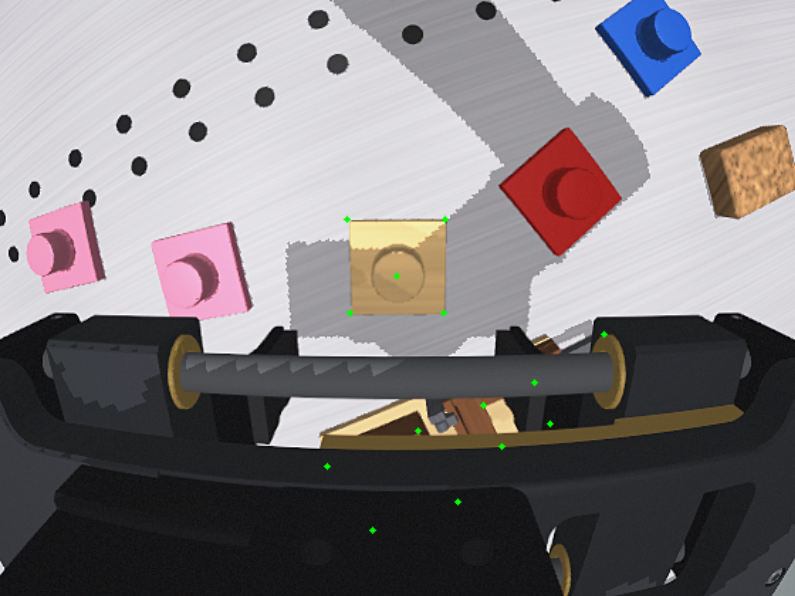

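The overlay from the fit lands on the foot (stub centre at about (397,275), plate corners within 2 px). I go down and grip.

drive_tool(
  steps=[
    [0.0004,0.001,-0.03,0,0,0],
    [0,0,-0.03,0,0,0],
    [0,0,-0.03,0,0,0],
    [0,0,-0.025,0,0,0],
    [0,0,-0.02,0,0,0],
    [0,0,-0.015,0,0,0],
    [0,0,-0.01,0,0,0],
    [0,0,0,0,0,0],
    [0,0,0,0,0,0],
  ],
)

```text
t: 3.28
tool_pos: [0.4395, -0.0161, 0.0431]
tool_rot: [[-0.926, 0.378, 0.001], [0.378, 0.926, 0.0], [-0.001, 0.001, -1.0]]
ft_force: [-0.2, 0.3, 0.1]
opening: 0.0751
finger_force: 0.0
```

drive_tool(
  steps=[
    [0,0,0,0,0,0],
    [0,0,0,0,0,0],
    [0,0,0,0,0,0],
    [0,0,0,0,0,0],
    [0,0,0,0,0,0],
    [0,0,0,0,0,0],
  ],
  jaw=0.02,
  grip_force=15,
)

```text
t: 4.03
tool_pos: [0.4391, -0.016, 0.0426]
tool_rot: [[-0.926, 0.378, -0.0], [0.378, 0.926, -0.0], [0.0, -0.0, -1.0]]
ft_force: [-0.2, 0.0, 1.1]
opening: 0.0351
finger_force: 14.9
```

drive_tool(
  steps=[
    [0,0,0.015,0,0,0],
    [0,0,0.03,0,0,0],
    [0,0,0.035,0,0,0],
    [0.0149,0.0046,0,0,0,2.555],
    [0.0149,0.0046,0,0,0,2.555],
    [0.0149,0.0046,0,0,0,2.555],
    [0.0149,0.0046,0,0,0,2.555],
    [0.0149,0.0046,0,0,0,2.555],
    [0.0149,0.0046,0,0,0,2.555],
    [0.0149,0.0046,0,0,0,2.555],
    [0.0149,0.0046,0,0,0,2.555],
    [0.0149,0.0046,0,0,0,2.555],
    [0.0149,0.0046,0,0,0,2.555],
    [0,0,-0.02,0,0,0],
    [0,0,-0.015,0,0,0],
    [0,0,0,0,0,0],
    [0,0,0,0,0,0],
  ],
)

```text
t: 6.15
tool_pos: [0.5883, 0.03, 0.0879]
tool_rot: [[-0.998, -0.059, 0.001], [-0.059, 0.998, -0.0], [-0.001, -0.0, -1.0]]
ft_force: [0.2, -0.5, -1.3]
opening: 0.035
finger_force: 14.9
```

```bash
python3 - <<'E'
from h import *
a=cap('scene','s2.png');b=cap('side','d2.png')
A=cv2.imread('pics/s2.png')[190:300,240:350]; B=cv2.imread('pics/d2.png')[145:255,180:290]
f=lambda i:cv2.resize(i,(400,400),interpolation=cv2.INTER_CUBIC)
cv2.imwrite('pics/c3.png',np.hstack([f(A),f(B)]))
E
```

```text
(no output)
```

View pics/c3.png

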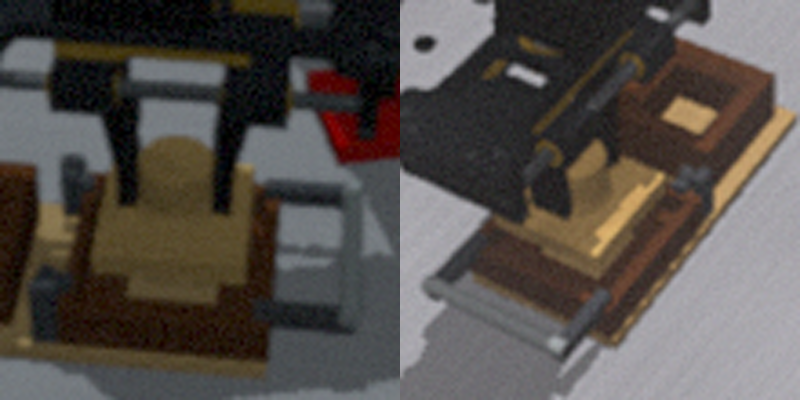

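The foot hangs square over the pocket. In the left crop the plate's front bottom edge runs from about (92,275) to (245,290). I lower it to about 1 mm above the floor and check the force.

drive_tool(
  steps=[
    [0,0,-0.008,0,0,0],
    [0,0,-0.006,0,0,0],
    [0,0,-0.005,0,0,0],
    [0,0,-0.003,0,0,0],
    [0,0,-0.003,0,0,0],
    [0,0,0,0,0,0],
    [0,0,0,0,0,0],
  ],
)

```text
t: 7.12
tool_pos: [0.5883, 0.03, 0.0627]
tool_rot: [[-0.998, -0.059, 0.0], [-0.059, 0.998, 0.0], [-0.0, 0.0, -1.0]]
ft_force: [-0.5, -0.1, -0.2]
opening: 0.0351
finger_force: 14.9
```

```bash
python3 - <<'E'
from h import *
a=load('s2.png');b=load('d2.png')
cy=np.cos(np.radians(3.33));sy=np.sin(np.radians(3.33))
P=lambda x,y,z:(.588+cy*x-sy*y,.030+sy*x+cy*y,z)
for q in[(.035,-.035,.0445),(.035,.035,.0445),(.035,.035,.0585),(-.035,-.035,.0585),(-.035,.035,.0585)]:
    u=proj(a,P(*q));v=proj(b,P(*q)); print(q,[(u[0]-240)*3.636,(u[1]-190)*3.636],[(v[0]-180)*3.636+400,(v[1]-145)*3.636])
E
```

```text
(0.035, -0.035, 0.0445) [np.float64(90.5456964266849), np.float64(271.92383560456796)] [np.float64(565.3492924027959), np.float64(149.51714218739696)]
(0.035, 0.035, 0.0445) [np.float64(242.50822231886409), np.float64(285.01973206497314)] [np.float64(492.88595436185585), np.float64(226.796754638528)]
(0.035, 0.035, 0.0585) [np.float64(243.4555549084281), np.float64(262.64136132362466)] [np.float64(489.26141326487095), np.float64(210.085768552277)]
(-0.035, -0.035, 0.0585) [np.float64(111.73844042426003), np.float64(151.70347176411823)] [np.float64(664.088214015969), np.float64(176.38784730684077)]
(-0.035, 0.035, 0.0585) [np.float64(254.31327768513796), np.float64(162.6829869727714)] [np.float64(593.5187181539591), np.float64(258.4317992263779)]
```

The prediction matches the picture. I set it down, release and rise.

drive_tool(
  steps=[
    [0,0,-0.001,0,0,0],
    [0,0,0,0,0,0],
  ],
)

```text
t: 7.38
tool_pos: [0.5882, 0.03, 0.0617]
tool_rot: [[-0.998, -0.058, 0.0], [-0.058, 0.998, 0.0], [-0.0, 0.0, -1.0]]
ft_force: [0.1, 0.0, -1.1]
opening: 0.0347
finger_force: 14.9
```

drive_tool(
  steps=[
    [0,0,0,0,0,0],
    [0,0,0,0,0,0],
    [0,0,0,0,0,0],
    [0,0,0,0,0,0],
    [0,0,0.01,0,0,0],
    [0,0,0.02,0,0,0],
    [0,0,0.03,0,0,0],
    [0,0.02,0.02,0,0,0],
    [-0.002,0.032,0,0,0,0],
    [-0.003,0.032,0,0,0,0],
    [0,0,0,0,0,0],
    [0,0,0,0,0,0],
  ],
  jaw=0.06,
)

```text
t: 8.88
tool_pos: [0.5831, 0.1138, 0.142]
tool_rot: [[-0.998, -0.059, 0.0], [-0.059, 0.998, 0.0], [-0.0, 0.0, -1.0]]
ft_force: [0.8, 0.5, 0.5]
opening: 0.0598
finger_force: 0.0
```

```bash
python3 - <<'E'
from h import *
c=cap('wrist','w2.png');a=cap('scene','s3.png')
A=cv2.imread('pics/s3.png')[190:300,185:350]
cv2.imwrite('pics/c4.png',np.hstack([cv2.resize(cv2.imread('pics/w2.png'),(400,300)),cv2.resize(A,(400,300),interpolation=cv2.INTER_CUBIC)]))
E
```

```text
(no output)
```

View pics/c4.png

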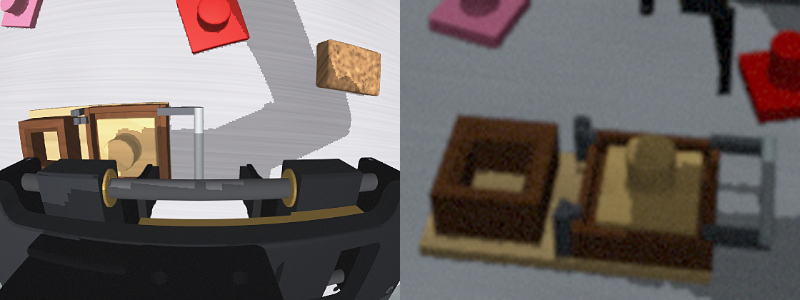

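The foot is flat in the pocket: right half, plate inside the frame with the stub at about (650,165). In the left half the bar at column 200 lies midway between the fingers. I go down and grip the bar.

drive_tool(
  steps=[
    [0,0,-0.02,0,0,0],
    [0,0,-0.025,0,0,0],
    [0,0,-0.02,0,0,0],
    [0,0,-0.015,0,0,0],
    [0,0,-0.01,0,0,0],
    [0,0,-0.009,0,0,0],
    [0,0,0,0,0,0],
    [0,0,0,0,0,0],
  ],
  jaw=0.032,
)

```text
t: 9.98
tool_pos: [0.5835, 0.1142, 0.0431]
tool_rot: [[-0.998, -0.059, 0.001], [-0.059, 0.998, 0.0], [-0.001, 0.0, -1.0]]
ft_force: [-0.1, 0.5, 1.0]
opening: 0.0321
finger_force: 0.0
```

drive_tool(
  steps=[
    [0,0,0,0,0,0],
    [0,0,0,0,0,0],
    [0,0,0,0,0,0],
    [0,0,0,0,0,0],
    [0,0,0,0,0,0],
  ],
  jaw=0.0,
  grip_force=15,
)

```text
t: 10.6
tool_pos: [0.5832, 0.1132, 0.0427]
tool_rot: [[-0.998, -0.058, -0.0], [-0.058, 0.998, -0.001], [0.0, -0.001, -1.0]]
ft_force: [0.4, -5.5, 2.4]
opening: 0.0093
finger_force: 15.0
```

```bash
python3 - <<'E'
import numpy as np
t=np.radians(np.arange(0,181,4.5)); v=.14*np.cos(t); z=.14*np.sin(t)
d=np.diff(v); e=np.diff(z); k=np.radians(3.33)
print([[round(-np.sin(k)*a,4),round(np.cos(k)*a,4),round(b,4),0,0,0] for a,b in zip(d,e)])
E
```

```text
[[np.float64(0.0), np.float64(-0.0004), np.float64(0.011), 0, 0, 0], [np.float64(0.0001), np.float64(-0.0013), np.float64(0.0109), 0, 0, 0], [np.float64(0.0001), np.float64(-0.0021), np.float64(0.0108), 0, 0, 0], [np.float64(0.0002), np.float64(-0.003), np.float64(0.0106), 0, 0, 0], [np.float64(0.0002), np.float64(-0.0038), np.float64(0.0103), 0, 0, 0], [np.float64(0.0003), np.float64(-0.0046), np.float64(0.01), 0, 0, 0], [np.float64(0.0003), np.float64(-0.0054), np.float64(0.0096), 0, 0, 0], [np.float64(0.0004), np.float64(-0.0061), np.float64(0.0091), 0, 0, 0], [np.float64(0.0004), np.float64(-0.0068), np.float64(0.0086), 0, 0, 0], [np.float64(0.0004), np.float64(-0.0074), np.float64(0.0081), 0, 0, 0], [np.float64(0.0005), np.float64(-0.0081), np.float64(0.0075), 0, 0, 0], [np.float64(0.0005), np.float64(-0.0086), np.float64(0.0068), 0, 0, 0], [np.float64(0.0005), np.float64(-0.0091), np.float64(0.0061), 0, 0, 0], [np.float64(0.0006), np.float64(-0.0096), np.float64(0.0054), 0, 0, 0], [np.float64(0.0006), np.float64(-0.01), np.float64(0.0046), 0, 0, 0], [np.float64(0.0006), np.floa
[... 1078 characters left out ...]
p.float64(-0.0074), np.float64(-0.0081), 0, 0, 0], [np.float64(0.0004), np.float64(-0.0068), np.float64(-0.0086), 0, 0, 0], [np.float64(0.0004), np.float64(-0.0061), np.float64(-0.0091), 0, 0, 0], [np.float64(0.0003), np.float64(-0.0054), np.float64(-0.0096), 0, 0, 0], [np.float64(0.0003), np.float64(-0.0046), np.float64(-0.01), 0, 0, 0], [np.float64(0.0002), np.float64(-0.0038), np.float64(-0.0103), 0, 0, 0], [np.float64(0.0002), np.float64(-0.003), np.float64(-0.0106), 0, 0, 0], [np.float64(0.0001), np.float64(-0.0021), np.float64(-0.0108), 0, 0, 0], [np.float64(0.0001), np.float64(-0.0013), np.float64(-0.0109), 0, 0, 0], [np.float64(0.0), np.float64(-0.0004), np.float64(-0.011), 0, 0, 0]]
```

The bar is held with a slight -y offset, so I fold 1 mm of correction into the swing and lift in parts.

drive_tool(
  steps=[
    [0,-0.001,0,0,0,0],
    [0,-0.0004,0.011,0,0,0],
    [0.0001,-0.0013,0.0109,0,0,0],
    [0.0001,-0.0021,0.0108,0,0,0],
    [0.0002,-0.003,0.0106,0,0,0],
    [0.0002,-0.0038,0.0103,0,0,0],
    [0.0003,-0.0046,0.01,0,0,0],
    [0.0003,-0.0054,0.0096,0,0,0],
    [0.0004,-0.0061,0.0091,0,0,0],
    [0.0004,-0.0068,0.0086,0,0,0],
    [0.0004,-0.0074,0.0081,0,0,0],
  ],
)

```text
t: 11.98
tool_pos: [0.5856, 0.0737, 0.1435]
tool_rot: [[-0.998, -0.059, 0.002], [-0.059, 0.998, 0.003], [-0.002, 0.003, -1.0]]
ft_force: [-2.6, 8.2, 3.5]
opening: 0.0091
finger_force: 15.0
```

drive_tool(
  steps=[
    [0.0005,-0.0081,0.0075,0,0,0],
    [0.0005,-0.0086,0.0068,0,0,0],
    [0.0005,-0.0091,0.0061,0,0,0],
    [0.0006,-0.0096,0.0054,0,0,0],
    [0.0006,-0.01,0.0046,0,0,0],
    [0.0006,-0.0103,0.0038,0,0,0],
    [0.0006,-0.0106,0.003,0,0,0],
    [0.0006,-0.0108,0.0021,0,0,0],
    [0.0006,-0.0109,0.0013,0,0,0],
    [0.0006,-0.011,0.0004,0,0,0],
  ],
)

```text
t: 13.22
tool_pos: [0.5919, -0.0277, 0.1838]
tool_rot: [[-0.998, -0.059, 0.002], [-0.059, 0.998, -0.0], [-0.002, -0.0, -1.0]]
ft_force: [0.8, 1.6, 2.8]
opening: 0.0095
finger_force: 15.0
```

drive_tool(
  steps=[
    [0.0006,-0.011,-0.0004,0,0,0],
    [0.0006,-0.0109,-0.0013,0,0,0],
    [0.0006,-0.0108,-0.0021,0,0,0],
    [0.0006,-0.0106,-0.003,0,0,0],
    [0.0006,-0.0103,-0.0038,0,0,0],
    [0.0006,-0.01,-0.0046,0,0,0],
    [0.0006,-0.0096,-0.0054,0,0,0],
    [0.0005,-0.0091,-0.0061,0,0,0],
    [0.0005,-0.0086,-0.0068,0,0,0],
    [0.0005,-0.0081,-0.0075,0,0,0],
    [0,0,0,0,0,0],
    [0,0,0,0,0,0],
  ],
)

```text
t: 14.72
tool_pos: [0.5964, -0.1262, 0.1411]
tool_rot: [[-0.998, -0.058, -0.002], [-0.058, 0.998, -0.0], [0.002, -0.0, -1.0]]
ft_force: [4.2, -0.2, -1.4]
opening: 0.0094
finger_force: 15.0
```

```bash
python3 - <<'E'
from h import *
cap('scene','s4.png');cap('side','d4.png')
A=cv2.imread('pics/s4.png')[170:300,165:350]; B=cv2.imread('pics/d4.png')[115:260,170:350]
f=lambda i:cv2.resize(i,(400,300),interpolation=cv2.INTER_CUBIC)
cv2.imwrite('pics/c5.png',np.hstack([f(A),f(B)]))
E
```

```text
(no output)
```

View pics/c5.png

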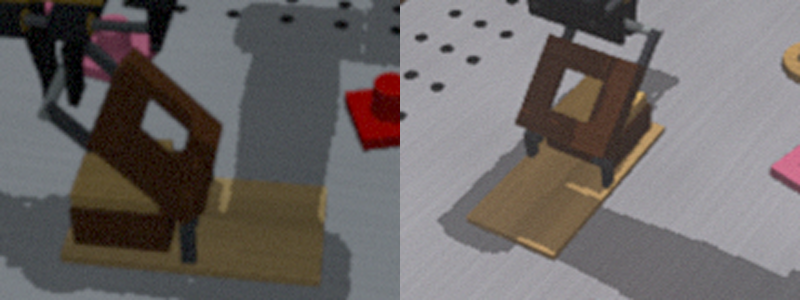

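The leaf is at about 135°. The foot has already tipped onto the nest (left half, pale plate at about (105,185)). I carry on closing.

drive_tool(
  steps=[
    [0.0004,-0.0074,-0.0081,0,0,0],
    [0.0004,-0.0068,-0.0086,0,0,0],
    [0.0004,-0.0061,-0.0091,0,0,0],
    [0.0003,-0.0054,-0.0096,0,0,0],
    [0.0003,-0.0046,-0.01,0,0,0],
    [0.0002,-0.0038,-0.0103,0,0,0],
    [0.0002,-0.003,-0.0106,0,0,0],
    [0.0001,-0.0021,-0.0108,0,0,0],
    [0,0,0,0,0,0],
  ],
)

```text
t: 15.95
tool_pos: [0.5985, -0.1653, 0.0631]
tool_rot: [[-0.998, -0.058, -0.002], [-0.058, 0.998, 0.0], [0.002, 0.0, -1.0]]
ft_force: [-0.7, -0.3, -1.2]
opening: 0.0093
finger_force: 15.0
```

drive_tool(
  steps=[
    [0.0001,-0.0013,-0.0109,0,0,0],
    [0,-0.0004,-0.008,0,0,0],
    [0,0,-0.002,0,0,0],
    [0,0,0,0,0,0],
    [0,0,0,0,0,0],
  ],
)

```text
t: 16.58
tool_pos: [0.5987, -0.1666, 0.0441]
tool_rot: [[-0.998, -0.059, -0.001], [-0.059, 0.998, -0.0], [0.001, 0.0, -1.0]]
ft_force: [-4.7, 2.4, 4.6]
opening: 0.0095
finger_force: 15.0
```

drive_tool(
  steps=[
    [0,0,-0.001,0,0,0],
    [0,0,0,0,0,0],
  ],
)

```text
t: 16.82
tool_pos: [0.5987, -0.1666, 0.044]
tool_rot: [[-0.998, -0.059, -0.001], [-0.059, 0.998, -0.0], [0.001, -0.0, -1.0]]
ft_force: [-6.4, 2.4, 10.2]
opening: 0.0093
finger_force: 15.0
```

drive_tool(
  steps=[
    [0,0,0,0,0,0],
    [0,0,0,0,0,0],
    [0,0,0,0,0,0],
    [0,0,0,0,0,0],
    [0,0,0.01,0,0,0],
    [0,0,0.02,0,0,0],
    [0,0,0.03,0,0,0],
    [0,0,0.04,0,0,0],
    [0,-0.05,0.03,0,0,0],
    [0,-0.05,0.02,0,0,0],
    [0,0,0,0,0,0],
    [0,0,0,0,0,0],
    [0,0,0,0,0,0],
    [0,0,0,0,0,0],
  ],
  jaw=0.03,
)

```text
t: 18.58
tool_pos: [0.5993, -0.2657, 0.1921]
tool_rot: [[-0.998, -0.06, -0.001], [-0.06, 0.998, 0.0], [0.001, 0.0, -1.0]]
ft_force: [0.2, 0.1, 0.8]
opening: 0.0301
finger_force: 0.0
```

```bash
python3 - <<'E'
from h import *
a=cap('scene','s5.png');b=cap('side','d5.png')
A=cv2.imread('pics/s5.png')[190:300,165:315]; B=cv2.imread('pics/d5.png')[115:260,170:350]
k=np.radians(3.33)
J=lambda x,y,z:(.5912+np.cos(k)*x-np.sin(k)*y,-.026+np.sin(k)*x+np.cos(k)*y,z)
for x in(-.038,.038):
    u=proj(a,J(x,-.14,.04)); v=proj(b,J(x,-.14,.04)); print((u[0]-165)*2.667,(u[1]-190)*2.727,400+(v[0]-170)*2.222,(v[1]-115)*2.069)
f=lambda i:cv2.resize(i,(400,300),interpolation=cv2.INTER_CUBIC)
cv2.imwrite('pics/c6.png',np.hstack([f(A),f(B)]))
E
```

```text
54.61430637438585 113.80682536644746 670.7372245658644 84.18338359616241
18.854058512595863 190.6041946450222 608.7394037291149 62.312247375162165
```

View pics/c6.png

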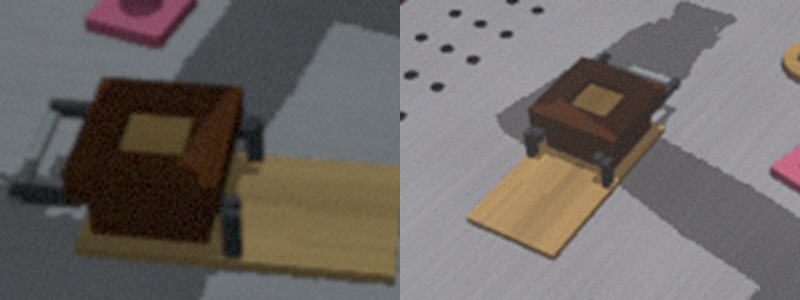

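The leaf is closed: the bar runs from about (58,108) to (20,190), where the fit predicts it. The foot's underside fills the leaf window at (155,135), lying level. I hand in.

```bash
python3 -c "
from rig import robot
print(robot.close_job())"
```

```text
the job is handed in; nothing more can be done
None
```

I set the foot in the leaf and swung the leaf right over. The last pictures show it closed with the foot upside down in the nest beneath it, and I handed the job in at about 18.7 s; the hand-in returned no verdict.

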